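# Swap the dead controller in the rework cradle

## Robot

A 6-joint arm with a two-finger parallel gripper is mounted at the origin on the work surface. World frame = base frame: x ahead of the robot, y to its left, z up, the work surface at z = 0. Lengths are in m, angles in degrees, forces in N, time in s.
With the tool pointing down it reaches from about 0.375 to 0.9 m from the base axis. Payload 3.1 kg.
Tool frame: the origin (TCP) lies at the very end of the fingers, on their centre line; the grasp point (between the pads) lies 19 mm behind it (bot.tcp_to_grasp is the distance from the TCP to the grasp point, in m); z points along the fingers, y is the line along which they close (so a half turn about z gives the same grasp; the last joint's range is limited). The gripper opens to 87 mm and grips with 3 to 60 N. Pads are 19 mm wide; open, the fingers measure 117 mm over their backs; the gripper's body (75 mm by 190 mm) begins 51 mm behind the grasp point.
Start: joints at [57.496, 30.224, 82.088, -0, 67.689, -10.227], TCP at [0.237, 0.578, 0.223] pointing down, gripper open.
Joint ranges: [-176.69, 176.69], [-43.24, 126.21], [12.49, 139.97], [-82, 262], [0, 151.66], [-163.58, 163.58]. Speed limits (degrees/s): [159.86, 159.86, 180, 180, 180, 180].

## Interface

Orientations are given as a 3x3 rotation matrix whose columns are the frame's x, y, z axes.
In Python, from rig import telemetry, capture, camera_info, job, bot gives the robot as it stands. The module is installed in compiled form; this text tells all that it offers.
- The arm moves only by the tool carry_out, never from a script. Its argument "deltas" is a list that holds one entry, the list of rows, each a list of 7 numbers: the shift along the tool's x, y, z scaled (see below), then the turn, a rotation vector about the tool's x, y, z scaled (see below), then the closure, from -1 (fully open) to 1 (shut). In form: [[[dx, dy, dz, ax, ay, az, claw], ...]]. A call has exactly 10 rows; each row is the pose to reach, as a shift and turn from the pose commanded when the call began, along the tool's axes at that moment, turning the shorter way round; what a row does not reach only later rows make up. The controller multiplies each number of a shift by 15 cm and each number of a turn by 360 degrees. A row lasts 1/12 s, in which the tool goes at most 41.7 mm and 7.16 degrees, less where a joint would pass 70% of its speed; a pose out of reach is approached as far as the arm can. A call with a number of a shift or a turn outside -1 to 1 is refused whole. A call with a gripper value outside its range is refused whole. The fingers move at their own pace and stop on an object; the grip force is fixed at half the most. Time passes only in rows, so rows that repeat a pose let the fingers close, or fill a call up. It gives the time, the measured TCP pose, the force, the opening and the grip force at its end, in the units of the state.
- telemetry.read_state(): the state, without advancing time (a new reading comes with each control period).
- capture(name): name is "scene" or "top" or "wrist"; returns the picture (480x640x3 uint8, red, green, blue); there is no depth.
- camera_info(name): a dict with "mtx" (3x3 intrinsics, pixels), "cam_to_world" (4x4, takes a point from camera to world coordinates); the wrist camera has in their place "T_tool_cam" (4x4, takes a point from camera to tool coordinates, whose origin is the TCP and whose axes are the flange's). Camera axes: x right, y down, z forward; pixel columns grow to the right and rows downward; lengths in m; the calibration is good to about 2 mm. The wrist camera is an equidistant fisheye: a pixel r from the principal point sees the ray r / f radians off the axis. A picture is of the moment at which its call begins: read the wrist's pose just before it. camera_info takes no time and is no camera call.
- job.hand_in(): hands the job in; it is judged then, once.
The state is a dict: "time_s": time; "joint_positions": joint angles; "qvel": joint speeds; "tau": joint torques, N m; "position": TCP position; "tcp_rot": TCP orientation; "force": force on the tool from outside, world axes, zero at the start; "moment": the same for the moment, N m; "opening": opening from 0.0 (shut) to 1.0 (fully open); "grasp_force": force on a finger pad.
Only numpy, scipy, OpenCV 4.12 (cv2) and the standard library are available. Lean on these libraries where they do the work, as an engineer would, in place of code of your own. Each camera call takes 0.05 s, during which the arm holds its last target. There are 200 camera calls.

## Task

Take the dead unit out of the grey rework cradle and put it in the cardboard reject box; then take the replacement - of the three units on the bench, the one whose outline, nose included, matches the pocket - and gently seat it in the cradle, flat and fully home with its plate flush with the rim. Let go of it, and leave everything else on the bench where it is.

Things in the scene. Friction and masses are not known exactly. Their poses are not given: they have to be found in the camera images.
- dead_unit: Dead unit, seated in the cradle at the start: black plate 96 (x) x 70 (y) x 14 mm, its nose (same thickness) sticks out 20 mm beyond the +x end, 28 mm wide, centred at y = +18 mm. On top a finned aluminium heat sink, centred, 56 mm along x, 36 mm along y, 14 to 44 mm above the underside: grip it across y. About 0.33 kg. Origin: centre of the 96 x 70 plate underside; z up.
- new_unit: The replacement unit, lying flat on the bench: identical in shape, size and origin to the dead unit (nose at +x end, centred at y = +18 mm; grip the heat sink across y). Its lower edges have 3 mm chamfers. It is the one of the three units on the bench with the same outline as the pocket.
- cradle: Grey plastic cradle fixed to the bench, 24 mm high, from x = -62 to +84 mm and y = -56 to +56 mm about its origin, which lies on the underside right below the pocket's centre; z up.
- pocket (a point): Centre of the pocket floor, 10 mm above the cradle underside, axes of the cradle. Pocket 14 mm deep (a seated plate is flush with the rim), 99 (x) x 73 (y) mm; beyond its +x end a nose slot 31 mm wide centred at y = +18 mm: about 1.5 mm play all round. Origin and axes of a seated unit coincide with this point.
- reject_box: Open cardboard reject box fixed to the bench, outside 190 (x) x 150 (y) x 70 mm, walls and floor 4 mm. Origin: centre of its underside; z up.
- mirror_unit: matt black plate with a finned bare-aluminium heat sink on top. Looks like the replacement but mirror-handed: same 96 x 70 x 14 mm plate and heat sink, its nose is centred at y = -18 mm. Does not fit the cradle; bystander. Origin: centre of the plate's underside, z up.
- plain_unit: matt black plate with a finned bare-aluminium heat sink on top. Longer, 116 x 70 x 14 mm, without a nose; same heat sink. Does not fit; bystander. Origin: centre of underside, z up.
- helping_hand: Helping-hand stand, bystander and tall obstacle: round steel base 70 mm across, 18 mm high, post 10 mm thick up to 261 mm, crossbar along its y (+-50 mm) at 190 mm with short clips (reaching +-60 mm). Origin: centre of the base's underside.
- iron_stand: Soldering-iron stand, bystander: black base 90 x 80 x 16 mm, column 28 mm thick up to 136 mm at x = +28 mm. Origin: centre of underside.
- multimeter: Multimeter lying flat, bystander, 150 (x) x 75 (y) x 36 mm. Origin: centre of underside.
- screwdriver: Screwdriver lying along its x, 170 mm long, about 30 mm thick, bystander.
- spool: Solder spool standing on its flange, bystander, 64 mm across, 50 mm high. Origin: centre of underside.
- mug: White mug, bystander, 80 mm across, 90 mm high, handle at its +y. Origin: centre of underside.
Things that resemble listed ones, but are neither listed nor needed, are in the scene too. Leave any orange look-alike of the dead_unit alone. What is shaped like the new_unit but blue is not meant.

How it is judged (in metres and radians):
On the way, in this order (a step that is already met when the one before it is completed fails the run):
1. the dead unit lies in the reject box, released (x of dead_unit in the frame of reject_box between -0.095 and 0.095 m and y of dead_unit in the frame of reject_box between -0.075 and 0.075 m and z of dead_unit in the frame of reject_box between 0 and 0.075 m and linear speed of dead_unit below 0.05 m/s and contact force between dead_unit and the fingers below 0.1 N), for 0.2 s.
2. the replacement is seated in the cradle, released (horizontal distance between new_unit and pocket below 0.004 m and z of new_unit in the frame of pocket between -0.0025 and 0.0025 m and angle between new_unit's own z axis and vertical below 0.03 rad and angle between the x axis of new_unit and the x axis of pocket, either way round below 0.05 rad and linear speed of new_unit below 0.02 m/s and contact force between new_unit and the fingers below 0.1 N), for 0.2 s.
At the end, for the whole second after the job is handed in: Dead unit at rest in the box (origin within 95 mm along, 75 mm across its middle, under 75 mm high). Replacement in the pocket: origin within 4 mm sideways and 2.5 mm in height of the floor's centre, level within 0.03 rad, square within 0.05 rad. Both released (all of step 1 and all of step 2); the robot touches nothing.
It fails at once if another thing on the bench is shifted by more than 30 mm (distance of any of mirror_unit, plain_unit, helping_hand, iron_stand, multimeter, screwdriver, spool, mug from where it was at the start of the episode above 0.03 m).
It fails at once if the helping-hand stand, iron stand or mug is tipped (angle between any of helping_hand, iron_stand, mug's own z axis and vertical above 0.3 rad).
It fails at once if the replacement is banged into the cradle (over 80 N) (contact force between new_unit and cradle above 80 N).
It also fails if it takes over 72 s, if anything falls off the work surface, if the arm or the gripper's body presses on something with over 40 N, if the wrist force passes 120 N, or if a joint passes its speed limit or range.

## Working session

There is one attempt and no reset: what is moved stays moved. The work goes in short steps, Python scripts to look and compute and a tool call to move; the robot and the scene stay as the last step left them, time stands still between calls to the robot, and variables do not carry over. Pictures are saved under pics/ and viewed, at most 10 in all, crops included, and the job is handed in when it is done.

Besides the shell and the picture viewer there is one more tool, called as name([rows], argument=value, ...), one row to a line, values as JSON. carry_out: Moves the arm, as the interface text tells. Its arguments: {"type":"object","properties":{"deltas":{"type":"array","items":{"type":"array","items":{"type":"array","items":{"type":"number"}}}}},"required":["deltas"]}

```bash
mkdir -p pics; python3 - <<'E'
from rig import telemetry, capture, camera_info, bot
import cv2, numpy as np
s=telemetry.read_state(); print({k:np.round(v,3).tolist() for k,v in s.items()})
for n in("top","scene"):
    cv2.imwrite(f"pics/{n}0.png",capture(n)[:,:,::-1]); i=camera_info(n); print(n,{k:np.round(v,4).tolist() if not isinstance(v,str) else v for k,v in i.items()})
print({k:np.round(v,4).tolist() for k,v in camera_info("wrist").items()}, bot.tcp_to_grasp)
E
```

```text
{'time_s': 0.0, 'joint_positions': [57.496, 30.28, 82.155, 0.001, 67.689, -10.226], 'qvel': [0.039, -0.059, -0.001, 0.007, -0.001, 0.041], 'tau': [-0.0, -44.004, -17.659, 0.063, 0.058, -0.0], 'position': [0.236, 0.578, 0.222], 'tcp_rot': [[-0.925, 0.379, -0.001], [0.379, 0.925, -0.002], [0.0, -0.002, -1.0]], 'force': [-0.079, -0.491, -0.33], 'moment': [0.042, 0.038, 0.032], 'grasp_force': 0.0, 'opening': 0.995}
top {'mtx': [[539.8203, 0.0, 318.4591], [0.0, 539.8203, 245.1019], [0.0, 0.0, 1.0]], 'cam_to_world': [[0.0225, -0.9803, 0.1961, 0.2506], [-0.9995, -0.0262, -0.016, 0.0014], [0.0208, -0.1956, -0.9805, 1.414], [0.0, 0.0, 0.0, 1.0]]}
scene {'mtx': [[441.1694, 0.0, 317.4919], [0.0, 441.1694, 234.655], [0.0, 0.0, 1.0]], 'cam_to_world': [[-0.4712, 0.4767, -0.7422, 1.3049], [0.882, 0.2482, -0.4005, 0.3987], [-0.0067, -0.8433, -0.5374, 0.6267], [0.0, 0.0, 0.0, 1.0]]}
{'mtx': [[371.6483, 0.0, 313.4177], [0.0, 371.6483, 237.883], [0.0, 0.0, 1.0]], 'T_tool_cam': [[0.0008, -0.9548, -0.2972, 0.082], [1.0, 0.0004, 0.0014, -0.0005], [-0.0012, -0.2972, 0.9548, -0.1623], [0.0, 0.0, 0.0, 1.0]]} 0.0187
```

View pics/top0.png

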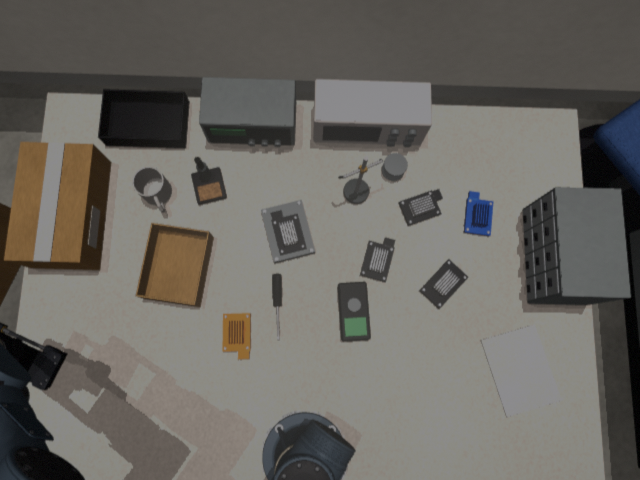

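View pics/scene0.png

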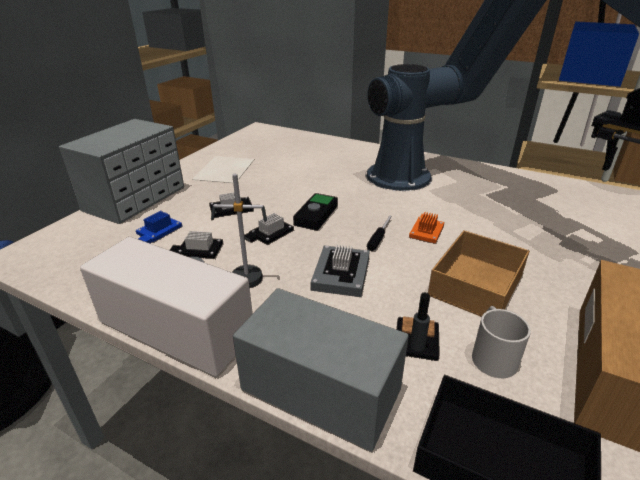

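```bash
python3 - <<'E'
import cv2
t=cv2.imread("pics/top0.png")
cv2.imwrite("pics/crop1.png",cv2.resize(t[180:315,255:475],None,fx=3.6,fy=3.6,interpolation=cv2.INTER_CUBIC))
E
```

```text
(no output)
```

View pics/crop1.png

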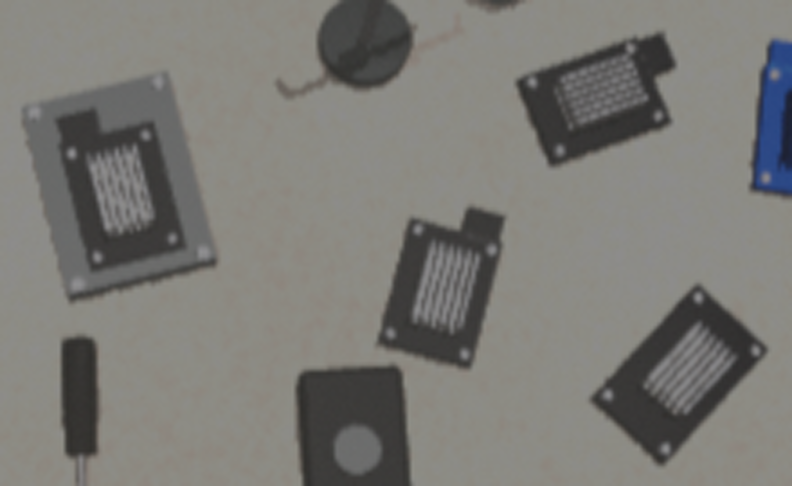

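```bash
cat > h.py <<'E'
import numpy as np, cv2
from scipy.spatial.transform import Rotation as R
from rig import telemetry, capture, camera_info, job, bot
def cast(n,uv,z,T=None):
    i=camera_info(n); K=i["mtx"]; uv=np.atleast_2d(np.asarray(uv,float))
    a=np.c_[(uv[:,0]-K[0,2])/K[0,0],(uv[:,1]-K[1,2])/K[1,1]]
    if n=="wrist":
        r=np.linalg.norm(a,axis=1)[:,None]; d=np.c_[a/np.maximum(r,1e-9)*np.sin(r),np.cos(r)]
        M=T@i["T_tool_cam"]
    else: d=np.c_[a,np.ones(len(a))]; M=np.array(i["cam_to_world"])
    d=d@M[:3,:3].T; o=M[:3,3]
    return o+d*((z-o[2])/d[:,2])[:,None]
def tcp():
    s=telemetry.read_state(); T=np.eye(4); T[:3,:3]=s["tcp_rot"]; T[:3,3]=s["position"]; return T
def go(p,yaw_y=None):
    """deltas to TCP p pointing down, tool y along world yaw_y deg (mod 180, nearest)"""
    T=tcp(); Rt=T[:3,:3]
    d=Rt.T@(np.array(p)-T[:3,3])/.15
    if yaw_y is None: yaw_y=np.degrees(np.arctan2(Rt[1,1],Rt[0,1]))
    best=[]
    for k in(0,180):
        t=np.radians(yaw_y+k); y=np.array([np.cos(t),np.sin(t),0]); z=np.array([0,0,-1.])
        G=np.c_[np.cross(y,z),y,z]; best.append(R.from_matrix(Rt.T@G).as_rotvec()/(2*np.pi))
    s=telemetry.read_state()
    print("t",round(s["time_s"],2),"p",np.round(s["position"],4),"J",np.round(s["joint_positions"],0))
    print("shift",d.round(4),"rows",np.linalg.norm(d)*.15/.0417,"turns",[(b.round(4).tolist(),np.linalg.norm(b)*360/7.16) for b in best])
E
python3 - <<'E'
from h import *
c=lambda L:(np.array(L)+.5)/3.6-.5+[255,180]
for n,L,z in(("A",[(531,82),(631,48),(658,116),(560,150)],.014),("dead",[(71,153),(146,134),(172,238),(97,257)],.024),("cradle",[(33,112),(158,81),(204,252),(77,284)],.024)):
    P=cast("top",c(L),z)[:,:2]; print(n,P.mean(0).round(4),P.round(3).tolist())
    for k in range(4): v=P[(k+1)%4]-P[k]; print(np.linalg.norm(v).round(4),np.degrees(np.arctan2(v[1],v[0])).round(1))
B=cast("top",[(151,225),(212,231),(200,307),(137,298)],.07)
print("box",B.mean(0),B.round(3))
print("post",cast("top",[(357,190)],.018))
E
```

```text
A [ 0.6422 -0.2923] [[0.654, -0.244], [0.683, -0.32], [0.63, -0.339], [0.602, -0.266]]
0.0809 -69.3
0.0558 -159.7
0.079 110.9
0.056 22.3
dead [0.5566 0.0587] [[0.587, 0.097], [0.603, 0.042], [0.526, 0.021], [0.51, 0.075]]
0.0568 -73.8
0.0804 -164.6
0.0563 106.0
0.0802 15.8
cradle [0.5668 0.0616] [[0.618, 0.126], [0.644, 0.035], [0.516, -0.003], [0.49, 0.089]]
0.0951 -73.9
0.1333 -163.8
0.095 105.9
0.1331 16.3
box [0.45959245 0.33778514 0.07      ] [[0.56  0.406 0.07 ]
 [0.549 0.251 0.07 ]
 [0.356 0.269 0.07 ]
 [0.374 0.425 0.07 ]]
post [[ 0.68399405 -0.1218172   0.018     ]]
```

```bash
python3 - <<'E'
from h import *
print(cast("top",[(338,167),(383,159),(364,165)],.19).round(3)); print("spool",cast("top",[(395,163)],.05))
go([.5566,.0587,.222],106)
E
```

```text
[[ 0.686 -0.061  0.19 ]
 [ 0.71  -0.168  0.19 ]
 [ 0.693 -0.123  0.19 ]]
spool [[ 0.75193006 -0.21979725  0.05      ]]
t 0.1 p [0.2365 0.5778 0.2216] J [ 57.  30.  82.  -0.  68. -10.]
shift [-3.2863e+00 -2.3936e+00  1.2000e-03] rows 14.624218716726563 turns [([-0.0003, -0.0002, -0.1063], np.float64(5.345700026421011)), ([-0.0002, 0.0004, 0.3937], np.float64(19.793990567127224))]
```

carry_out([
  [[-0.1, -0.07, 0, 0, 0, 0, -1], [-0.2, -0.15, 0, 0, 0, 0, -1], [-0.3, -0.22, 0, 0, 0, 0, -1], [-0.4, -0.29, 0, 0, 0, 0, -1], [-0.5, -0.36, 0, 0, 0, 0, -1], [-0.6, -0.44, 0, 0, 0, 0, -1], [-0.7, -0.51, 0, 0, 0, 0, -1], [-0.8, -0.58, 0, 0, 0, 0, -1], [-0.9, -0.66, 0, 0, 0, 0, -1], [-1, -0.73, 0, 0, 0, 0, -1]],
])

```text
time_s: 0.93
position: [0.3341, 0.419, 0.2221]
tcp_rot: [[-0.925, 0.379, -0.001], [0.379, 0.925, -0.001], [0.001, -0.001, -1.0]]
force: [0.2, -0.1, -0.8]
opening: 1.001
grasp_force: 0.0
```

carry_out([
  [[-0.1, -0.07, 0, 0, 0, 0, -1], [-0.2, -0.15, 0, 0, 0, 0, -1], [-0.3, -0.22, 0, 0, 0, 0, -1], [-0.4, -0.29, 0, 0, 0, 0, -1], [-0.5, -0.36, 0, 0, 0, 0, -1], [-0.6, -0.44, 0, 0, 0, 0, -1], [-0.7, -0.51, 0, 0, 0, 0, -1], [-0.8, -0.58, 0, 0, 0, 0, -1], [-0.9, -0.66, 0, 0, 0, 0, -1], [-1, -0.73, 0, 0, 0, 0, -1]],
])

```text
time_s: 1.77
position: [0.4314, 0.2609, 0.2222]
tcp_rot: [[-0.925, 0.379, -0.001], [0.379, 0.925, -0.0], [0.001, -0.001, -1.0]]
force: [0.3, -0.4, -0.2]
opening: 1.0
grasp_force: 0.0
```

carry_out([
  [[-0.1, -0.07, 0, 0, 0, 0, -1], [-0.2, -0.15, 0, 0, 0, 0, -1], [-0.3, -0.22, 0, 0, 0, 0, -1], [-0.4, -0.29, 0, 0, 0, 0, -1], [-0.5, -0.36, 0, 0, 0, 0, -1], [-0.6, -0.44, 0, 0, 0, 0, -1], [-0.7, -0.51, 0, 0, 0, 0, -1], [-0.8, -0.58, 0, 0, 0, 0, -1], [-0.9, -0.66, 0, 0, 0, 0, -1], [-1, -0.73, 0, 0, 0, 0, -1]],
])

```text
time_s: 2.6
position: [0.5287, 0.1029, 0.2222]
tcp_rot: [[-0.925, 0.379, -0.001], [0.379, 0.925, -0.0], [0.001, -0.001, -1.0]]
force: [-0.3, -0.4, 0.4]
opening: 1.002
grasp_force: 0.0
```

carry_out([
  [[-0.1, -0.07, 0, 0, 0, -0.015, -1], [-0.2, -0.14, 0, 0, 0, -0.03, -1], [-0.286, -0.2, 0, 0, 0, -0.045, -1], [-0.286, -0.2, 0, 0, 0, -0.06, -1], [-0.286, -0.2, 0, 0, 0, -0.075, -1], [-0.286, -0.2, 0, 0, 0, -0.09, -1], [-0.286, -0.2, 0, 0, 0, -0.106, -1], [-0.286, -0.2, 0, 0, 0, -0.106, -1], [-0.286, -0.2, 0, 0, 0, -0.106, -1], [-0.286, -0.2, 0, 0, 0, -0.106, -1]],
])

```text
time_s: 3.43
position: [0.5569, 0.0598, 0.2223]
tcp_rot: [[-0.962, -0.272, -0.001], [-0.272, 0.962, 0.0], [0.001, 0.0, -1.0]]
force: [-0.3, -0.8, -0.7]
opening: 0.999
grasp_force: 0.0
```

```bash
python3 - <<'E'
from h import *
go([.5566,.0587,.03],106)
np.save("T1.npy",tcp()); cv2.imwrite("pics/w1.png",capture("wrist")[:,:,::-1])
E
```

```text
t 3.43 p [0.5569 0.0598 0.2223] J [  -5.   25.   92.    0.   63. -111.]
shift [ 0.003  -0.007   1.2821] rows 4.612048036556481 turns [([0.0, -0.0001, -0.0007], np.float64(0.03366931259811769)), ([-0.0001, -0.0001, 0.4993], np.float64(25.10636000669234))]
```

View pics/w1.png

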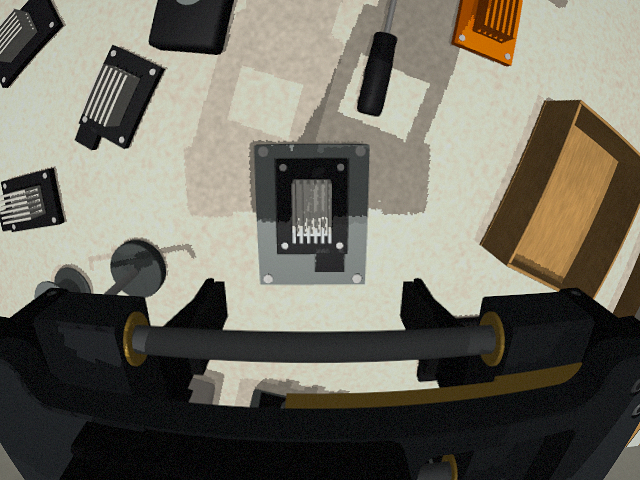

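```bash
cat >> h.py <<'E'
def dots(img,pts,w=6):
    g=cv2.cvtColor(img,cv2.COLOR_BGR2GRAY).astype(float); out=[]
    for u,v in pts:
        u,v=int(round(u)),int(round(v)); p=g[v-w:v+w+1,u-w:u+w+1]; q=np.clip(p-(np.median(p)+p.max())/2,0,None)
        yy,xx=np.mgrid[v-w:v+w+1,u-w:u+w+1]; out.append(((q*xx).sum()/q.sum(),(q*yy).sum()/q.sum()))
    return np.array(out)
def rect(n,P):
    """P ordered: nose-left, tail-left, tail-right, nose-right (left=+y)"""
    P=P[:,:2]; x=(P[0]+P[3]-P[1]-P[2])/2; y=(P[0]+P[1]-P[2]-P[3])/2
    print(n,"c",P.mean(0).round(4),"len",np.linalg.norm(x).round(4),np.linalg.norm(y).round(4),"yaw",np.degrees(np.arctan2(x[1],x[0])).round(2),"from y",(np.degrees(np.arctan2(y[1],y[0]))-90).round(2))
E
python3 - <<'E'
from h import *
T=np.load("T1.npy"); im=cv2.imread("pics/w1.png")
d=dots(im,[(340,247),(340,167),(283,168),(285,246)],4); c=dots(im,[(357,279),(361,151),(263,151),(268,279)],4); print(d.round(1).tolist(),c.round(1).tolist())
rect("dead",cast("wrist",d,.024,T)); rect("cradle",cast("wrist",c,.024,T))
E
```

```text
[[339.1, 245.0], [340.5, 166.5], [282.5, 166.8], [284.7, 245.1]] [[354.8, 277.6], [359.1, 148.4], [263.1, 151.6], [265.9, 278.7]]
dead c [0.5551 0.0576] len 0.0803 0.0561 yaw 16.04 from y 15.96
cradle c [0.5652 0.0593] len 0.1339 0.0937 yaw 15.38 from y 17.15
```

carry_out([
  [[0.015, -0.01, 0.1, 0, 0, 0, -1], [0.015, -0.01, 0.2, 0, 0, 0, -1], [0.015, -0.01, 0.3, 0, 0, 0, -1], [0.015, -0.01, 0.4, 0, 0, 0, -1], [0.015, -0.01, 0.5, 0, 0, 0, -1], [0.015, -0.01, 0.6, 0, 0, 0, -1], [0.015, -0.01, 0.7, 0, 0, 0, -1], [0.015, -0.01, 0.8, 0, 0, 0, -1], [0.015, -0.01, 0.85, 0, 0, 0, -1], [0.015, -0.01, 0.9, 0, 0, 0, -1]],
])

```text
time_s: 4.32
position: [0.5552, 0.0577, 0.0868]
tcp_rot: [[-0.962, -0.273, -0.001], [-0.273, 0.962, 0.0], [0.001, 0.0, -1.0]]
force: [-0.4, 0.5, 0.6]
opening: 0.996
grasp_force: 0.0
```

carry_out([
  [[0, 0, 0.06, 0, 0, 0, -1], [0, 0, 0.12, 0, 0, 0, -1], [0, 0, 0.18, 0, 0, 0, -1], [0, 0, 0.24, 0, 0, 0, -1], [0, 0, 0.3, 0, 0, 0, -1], [0, 0, 0.34, 0, 0, 0, -1], [0, 0, 0.36, 0, 0, 0, -1], [0, 0, 0.38, 0, 0, 0, -1], [0, 0, 0.38, 0, 0, 0, -1], [0, 0, 0.38, 0, 0, 0, -1]],
])

```text
time_s: 5.15
position: [0.5555, 0.0577, 0.0306]
tcp_rot: [[-0.962, -0.274, 0.0], [-0.274, 0.962, -0.0], [-0.0, -0.0, -1.0]]
force: [-0.3, 0.5, 0.2]
opening: 0.999
grasp_force: 0.0
```

carry_out([
  [[0, 0, 0, 0, 0, 0, 1], [0, 0, 0, 0, 0, 0, 1], [0, 0, 0, 0, 0, 0, 1], [0, 0, 0, 0, 0, 0, 1], [0, 0, 0, 0, 0, 0, 1], [0, 0, 0, 0, 0, 0, 1], [0, 0, 0, 0, 0, 0, 1], [0, 0, 0, 0, 0, 0, 1], [0, 0, 0, 0, 0, 0, 1], [0, 0, 0, 0, 0, 0, 1]],
])

```text
time_s: 5.98
position: [0.5553, 0.0577, 0.0305]
tcp_rot: [[-0.962, -0.274, -0.0], [-0.274, 0.962, -0.0], [0.0, -0.0, -1.0]]
force: [0.1, 0.6, 0.3]
opening: 0.408
grasp_force: 30.0
```

carry_out([
  [[0, 0, -0.04, 0, 0, 0, 1], [0, 0, -0.1, 0, 0, 0, 1], [0, 0, -0.2, 0, 0, 0, 1], [0, 0, -0.3, 0, 0, 0, 1], [0, 0, -0.4, 0, 0, 0, 1], [0, 0, -0.5, 0, 0, 0, 1], [0, 0, -0.6, 0, 0, 0, 1], [0, 0, -0.7, 0, 0, 0, 1], [0, 0, -0.8, 0, 0, 0, 1], [0, 0, -0.85, 0, 0, 0, 1]],
])

```text
time_s: 6.82
position: [0.5558, 0.0577, 0.1602]
tcp_rot: [[-0.962, -0.274, 0.003], [-0.274, 0.962, -0.0], [-0.002, -0.001, -1.0]]
force: [0.7, 0.5, -3.3]
opening: 0.409
grasp_force: 30.0
```

```bash
python3 - <<'E'
from h import *
T=tcp(); print(dict((k,np.round(v,2)) for k,v in telemetry.read_state().items() if k in("force","opening","grasp_force")))
cv2.imwrite("pics/w2.png",capture("wrist")[:,:,::-1])
w=cv2.imread("pics/w1.png"); 
# box rim corners from wrist view 1: inner top-left and near-left/bottom
T1=np.load("T1.npy"); print(cast("wrist",[(482,243),(578,101),(568,299)],.07,T1).round(3))
go([.455,.335,.16],86)
E
```

```text
{'force': array([ 0.73,  0.48, -3.28]), 'grasp_force': np.float64(30.0), 'opening': np.float64(0.41)}
[[0.533 0.221 0.07 ]
 [0.363 0.279 0.07 ]
 [0.563 0.364 0.07 ]]
t 6.87 p [0.5565 0.0577 0.1609] J [  -6.   30.   95.   -0.   55. -111.]
shift [0.1443 1.9633 0.0025] rows 7.081424028459521 turns [([-0.0001, 0.0007, 0.0553], np.float64(2.779011379362026)), ([-0.001, -0.0002, -0.4447], np.float64(22.36088049125123))]
```

View pics/w2.png

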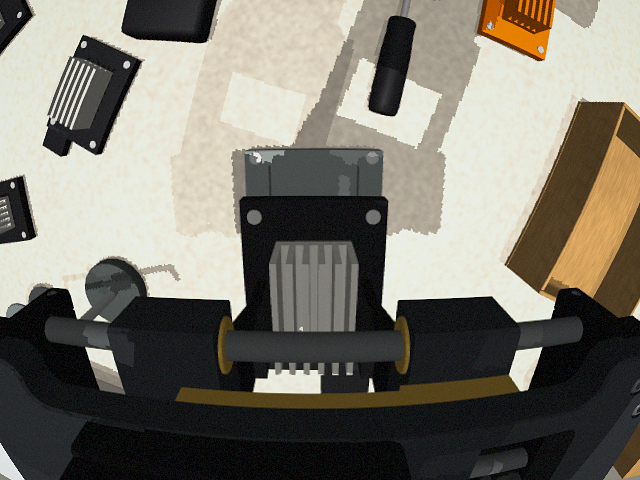

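carry_out([
  [[0.005, 0.05, -0.05, 0, 0, 0, 1], [0.01, 0.12, -0.1, 0, 0, 0, 1], [0.015, 0.22, -0.15, 0, 0, 0, 1], [0.02, 0.33, -0.15, 0, 0, 0, 1], [0.025, 0.44, -0.15, 0, 0, 0, 1], [0.03, 0.55, -0.15, 0, 0, 0, 1], [0.035, 0.66, -0.15, 0, 0, 0, 1], [0.04, 0.77, -0.15, 0, 0, 0, 1], [0.045, 0.88, -0.15, 0, 0, 0, 1], [0.05, 0.99, -0.15, 0, 0, 0, 1]],
])

```text
time_s: 7.7
position: [0.5057, 0.2001, 0.1801]
tcp_rot: [[-0.962, -0.274, -0.002], [-0.274, 0.962, 0.0], [0.002, 0.001, -1.0]]
force: [-0.5, -0.2, -2.8]
opening: 0.411
grasp_force: 30.0
```

carry_out([
  [[0.005, 0.11, 0, 0, 0, 0.01, 1], [0.01, 0.22, 0, 0, 0, 0.02, 1], [0.015, 0.33, 0, 0, 0, 0.03, 1], [0.02, 0.44, 0, 0, 0, 0.04, 1], [0.025, 0.55, 0, 0, 0, 0.055, 1], [0.03, 0.66, 0, 0, 0, 0.055, 1], [0.035, 0.77, 0, 0, 0, 0.055, 1], [0.04, 0.88, 0, 0, 0, 0.055, 1], [0.045, 0.95, 0, 0, 0, 0.055, 1], [0.05, 0.99, 0, 0, 0, 0.055, 1]],
])

```text
time_s: 8.53
position: [0.458, 0.3408, 0.1801]
tcp_rot: [[-0.998, 0.066, -0.002], [0.066, 0.998, -0.0], [0.002, -0.0, -1.0]]
force: [-0.4, -0.5, -2.3]
opening: 0.409
grasp_force: 30.0
```

```bash
python3 - <<'E'
from h import *
go([.46,.34,.05],86); cv2.imwrite("pics/top3.png",capture("top")[:,:,::-1]); w=capture("wrist")[:,:,::-1]; cv2.imwrite("pics/w3.png",w)
E
```

```text
t 8.53 p [0.458  0.3408 0.1801] J [ 25.  29.  92.   0.  59. -61.]
shift [-0.0152 -0.0039  0.8676] rows 3.1212352985124703 turns [([-0.0001, -0.0002, 0.0005], np.float64(0.03004013370020427)), ([0.0004, -0.0001, -0.4995], np.float64(25.11246946359631))]
```

View pics/w3.png

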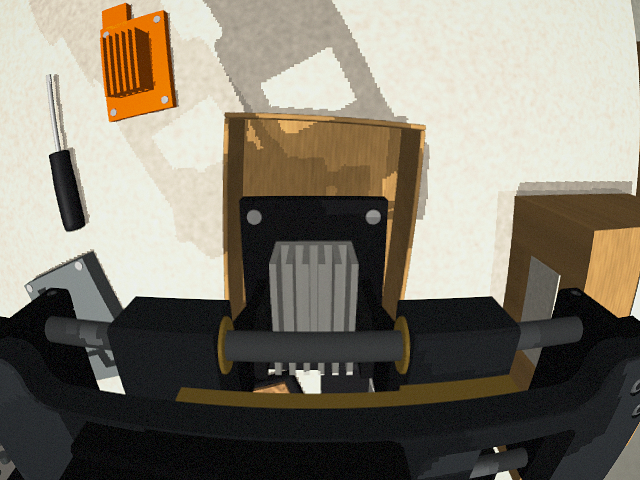

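```bash
python3 - <<'E'
from h import *
P=cast("wrist",[(226,115),(424,127)],.07,tcp()); v=P[1]-P[0]; a=np.arctan2(v[1],v[0])-np.pi/2
print(P.round(4),np.linalg.norm(v),np.degrees(a)); m=P.mean(0)[:2]; print(m+.095*np.array([np.cos(a),np.sin(a)]))
E
```

```text
[[0.3628 0.2819 0.07  ]
 [0.3804 0.4274 0.07  ]] 0.14660778465614466 -6.894706171195505
[0.46587732 0.3432379 ]
```

carry_out([
  [[-0.01, 0.015, 0.05, 0, 0, 0.008, 1], [-0.01, 0.015, 0.15, 0, 0, 0.008, 1], [-0.01, 0.015, 0.27, 0, 0, 0.008, 1], [-0.01, 0.015, 0.4, 0, 0, 0.008, 1], [-0.01, 0.015, 0.54, 0, 0, 0.008, 1], [-0.01, 0.015, 0.68, 0, 0, 0.008, 1], [-0.01, 0.015, 0.8, 0, 0, 0.008, 1], [-0.01, 0.015, 0.9, 0, 0, 0.008, 1], [-0.01, 0.015, 0.97, 0, 0, 0.008, 1], [-0.01, 0.015, 1, 0, 0, 0.008, 1]],
])

```text
time_s: 9.47
position: [0.4608, 0.3403, 0.029]
tcp_rot: [[-0.993, 0.119, -0.002], [0.119, 0.993, -0.001], [0.002, -0.002, -1.0]]
force: [-0.8, -0.3, -3.3]
opening: 0.407
grasp_force: 30.0
```

carry_out([
  [[0, 0, 0, 0, 0, 0, 1], [0, 0, 0.01, 0, 0, 0, 1], [0, 0, 0.01, 0, 0, 0, -0.3], [0, 0, 0.01, 0, 0, 0, -0.3], [0, 0, 0.01, 0, 0, 0, -0.3], [0, 0, 0.01, 0, 0, 0, -0.3], [0, 0, 0.01, 0, 0, 0, -0.3], [0, 0, 0.01, 0, 0, 0, -0.3], [0, 0, 0.01, 0, 0, 0, -0.3], [0, 0, 0.01, 0, 0, 0, -0.3]],
])

```text
time_s: 10.3
position: [0.4613, 0.3414, 0.0291]
tcp_rot: [[-0.993, 0.118, 0.0], [0.118, 0.993, 0.0], [-0.0, 0.0, -1.0]]
force: [-0.1, 0.4, 0.7]
opening: 0.646
grasp_force: 0.0
```

carry_out([
  [[0, 0, -0.05, 0, 0, 0, -0.3], [0, 0, -0.15, 0, 0, 0, -0.3], [0, 0, -0.27, 0, 0, 0, -0.3], [0, 0, -0.4, 0, 0, 0, -0.3], [0, 0, -0.54, 0, 0, 0, -0.3], [0, 0, -0.68, 0, 0, 0, -0.3], [0, 0, -0.8, 0, 0, 0, -0.3], [0, 0, -0.9, 0, 0, 0, -0.3], [0, 0, -0.97, 0, 0, 0, -0.6], [0, 0, -1, 0, 0, 0, -1]],
])

```text
time_s: 11.13
position: [0.462, 0.3418, 0.1811]
tcp_rot: [[-0.993, 0.118, 0.003], [0.118, 0.993, 0.001], [-0.003, 0.002, -1.0]]
force: [0.2, -0.4, -0.2]
opening: 0.732
grasp_force: 0.0
```

```bash
python3 - <<'E'
from h import *
w=capture("wrist")[:,:,::-1]; cv2.imwrite("pics/w4.png",w)
go([.60,-.292,.20],20.7)
E
```

```text
t 11.18 p [0.462  0.3418 0.181 ] J [ 25.  29.  92.  -0.  59. -58.]
shift [-1.4134 -4.0868 -0.1298] rows 15.562034549059188 turns [([0.0005, 0.0002, 0.1736], np.float64(8.730470281133611)), ([-0.0003, 0.0005, -0.3264], np.float64(16.40924051694117))]
```

View pics/w4.png

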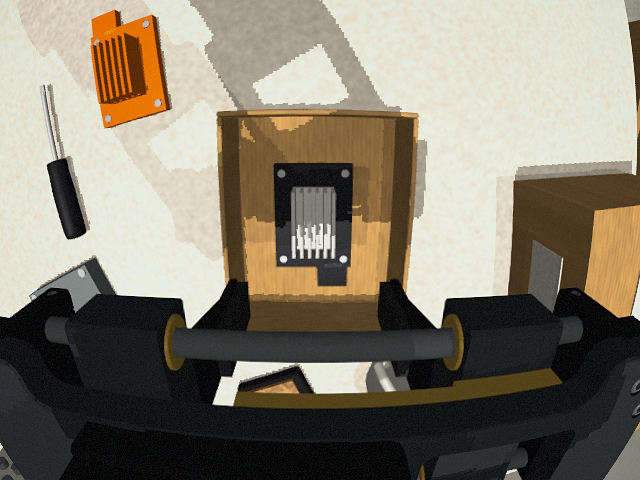

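carry_out([
  [[-0.01, -0.1, -0.03, 0, 0, 0, -1], [-0.02, -0.2, -0.06, 0, 0, 0, -1], [-0.03, -0.3, -0.1, 0, 0, 0, -1], [-0.04, -0.4, -0.1, 0, 0, 0, -1], [-0.05, -0.5, -0.1, 0, 0, 0, -1], [-0.06, -0.6, -0.1, 0, 0, 0, -1], [-0.08, -0.7, -0.1, 0, 0, 0, -1], [-0.09, -0.8, -0.1, 0, 0, 0, -1], [-0.1, -0.9, -0.1, 0, 0, 0, -1], [-0.11, -0.98, -0.1, 0, 0, 0, -1]],
])

```text
time_s: 12.02
position: [0.4591, 0.1916, 0.1931]
tcp_rot: [[-0.993, 0.119, -0.003], [0.119, 0.993, -0.001], [0.003, -0.001, -1.0]]
force: [-0.2, -0.8, -0.2]
opening: 0.999
grasp_force: 0.0
```

carry_out([
  [[-0.01, -0.1, 0, 0, 0, 0, -1], [-0.02, -0.2, 0, 0, 0, 0, -1], [-0.03, -0.3, 0, 0, 0, 0, -1], [-0.04, -0.4, 0, 0, 0, 0, -1], [-0.05, -0.5, 0, 0, 0, 0, -1], [-0.06, -0.6, 0, 0, 0, 0, -1], [-0.08, -0.7, 0, 0, 0, 0, -1], [-0.09, -0.8, 0, 0, 0, 0, -1], [-0.1, -0.9, 0, 0, 0, 0, -1], [-0.11, -0.98, 0, 0, 0, 0, -1]],
])

```text
time_s: 12.85
position: [0.4583, 0.0442, 0.1934]
tcp_rot: [[-0.993, 0.119, -0.002], [0.119, 0.993, -0.0], [0.002, -0.0, -1.0]]
force: [-0.8, -0.4, -0.7]
opening: 0.999
grasp_force: 0.0
```

carry_out([
  [[-0.01, -0.1, 0, 0, 0, 0.018, -1], [-0.02, -0.2, 0, 0, 0, 0.036, -1], [-0.03, -0.3, 0, 0, 0, 0.054, -1], [-0.04, -0.4, 0, 0, 0, 0.072, -1], [-0.05, -0.5, 0, 0, 0, 0.09, -1], [-0.06, -0.6, 0, 0, 0, 0.108, -1], [-0.08, -0.7, 0, 0, 0, 0.126, -1], [-0.09, -0.8, 0, 0, 0, 0.144, -1], [-0.1, -0.9, 0, 0, 0, 0.162, -1], [-0.11, -0.98, 0, 0, 0, 0.174, -1]],
])

```text
time_s: 13.68
position: [0.4573, -0.1036, 0.1934]
tcp_rot: [[-0.346, 0.938, -0.002], [0.938, 0.346, 0.0], [0.001, -0.001, -1.0]]
force: [-0.2, -0.2, 0.4]
opening: 1.003
grasp_force: 0.0
```

```bash
python3 - <<'E'
from h import *
go([.642,-.292,.19],20.7)
E
```

```text
t 13.68 p [ 0.4573 -0.1036  0.1934] J [-26.  21. 106.  -0.  54. -47.]
shift [-1.6045  0.7205  0.0204] rows 6.327192517137954 turns [([-0.0002, -0.0002, -0.0013], np.float64(0.0656350549768259)), ([-0.0002, 0.0003, 0.4987], np.float64(25.075378558035954))]
```

carry_out([
  [[-0.08, 0.03, 0, 0, 0, 0, -1], [-0.18, 0.06, 0, 0, 0, 0, -1], [-0.28, 0.1, 0, 0, 0, 0, -1], [-0.38, 0.13, 0, 0, 0, 0, -1], [-0.48, 0.16, 0, 0, 0, 0, -1], [-0.58, 0.19, 0, 0, 0, 0, -1], [-0.68, 0.22, 0, 0, 0, 0, -1], [-0.78, 0.25, 0, 0, 0, 0, -1], [-0.88, 0.28, 0, 0, 0, 0, -1], [-0.96, 0.32, 0, 0, 0, 0, -1]],
])

```text
time_s: 14.52
position: [0.5542, -0.2215, 0.1934]
tcp_rot: [[-0.353, 0.936, -0.001], [0.936, 0.353, 0.0], [0.0, -0.001, -1.0]]
force: [-0.9, -0.1, 0.0]
opening: 0.996
grasp_force: 0.0
```

carry_out([
  [[-0.08, 0.05, 0, 0, 0, 0, -1], [-0.16, 0.1, 0, 0, 0, 0, -1], [-0.24, 0.15, 0, 0, 0, 0, -1], [-0.32, 0.2, 0, 0, 0, 0, -1], [-0.4, 0.25, 0, 0, 0, 0, -1], [-0.48, 0.3, 0, 0, 0, 0, -1], [-0.56, 0.35, 0, 0, 0, 0, -1], [-0.62, 0.38, 0, 0, 0, 0, -1], [-0.64, 0.4, 0, 0, 0, 0, -1], [-0.64, 0.4, 0, 0, 0, 0, -1]],
])

```text
time_s: 15.35
position: [0.6442, -0.2896, 0.1931]
tcp_rot: [[-0.352, 0.936, -0.0], [0.936, 0.352, 0.0], [0.001, -0.0, -1.0]]
force: [0.0, -0.1, 0.7]
opening: 1.001
grasp_force: 0.0
```

```bash
python3 - <<'E'
from h import *
T=tcp(); np.save("T5.npy",T); cv2.imwrite("pics/w5.png",capture("wrist")[:,:,::-1]); go([.642,-.292,.034],20.7)
E
```

```text
t 15.4 p [ 0.6434 -0.289   0.1931] J [-33.  38.  71.   0.  71. -54.]
shift [-0.0168 -0.0152  1.0609] rows 3.8170636417770436 turns [([-0.0001, -0.0002, -0.0002], np.float64(0.01721306113490967)), ([-0.0003, 0.0002, 0.4998], np.float64(25.12859142325296))]
```

View pics/w5.png

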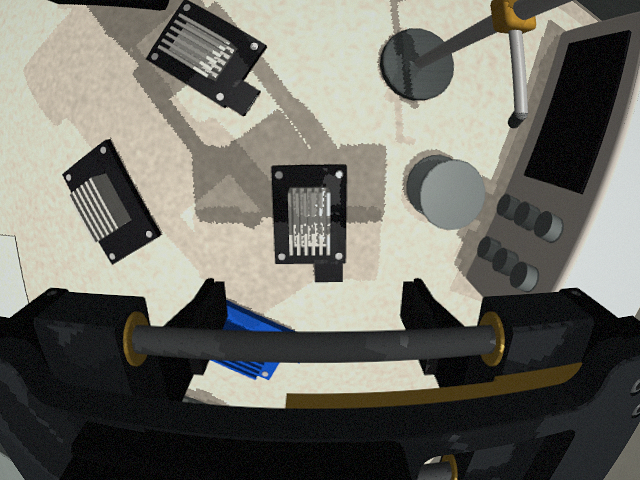

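```bash
python3 - <<'E'
from h import *
T=np.load("T5.npy"); im=cv2.imread("pics/w5.png")
d=dots(im,[(339,256),(339,175),(280,175),(282,256)],4); print(d.round(1).tolist())
P=cast("wrist",d,.014,T); rect("new",P); c=P[:,:2].mean(0); y=(P[0]+P[1]-P[2]-P[3]); go([c[0],c[1],.0205],np.degrees(np.arctan2(y[1],y[0])))
E
```

```text
[[338.4, 255.2], [338.6, 174.4], [278.2, 174.6], [281.1, 256.2]]
new c [ 0.6412 -0.2936] len 0.0796 0.0559 yaw -68.57 from y -68.74
t 15.4 p [ 0.6434 -0.289   0.1931] J [-33.  38.  71.   0.  71. -54.]
shift [-0.0251 -0.0238  1.1509] rows 4.141790524634614 turns [([-0.0001, -0.0002, -0.0018], np.float64(0.08972109113870111)), ([-0.0003, 0.0002, 0.4982], np.float64(25.05091684117853))]
```

carry_out([
  [[-0.025, -0.024, 0.08, 0, 0, -0.0015, -1], [-0.025, -0.024, 0.18, 0, 0, -0.0015, -1], [-0.025, -0.024, 0.28, 0, 0, -0.0015, -1], [-0.025, -0.024, 0.38, 0, 0, -0.0015, -1], [-0.025, -0.024, 0.48, 0, 0, -0.0015, -1], [-0.025, -0.024, 0.58, 0, 0, -0.0015, -1], [-0.025, -0.024, 0.67, 0, 0, -0.0015, -1], [-0.025, -0.024, 0.74, 0, 0, -0.0015, -1], [-0.025, -0.024, 0.78, 0, 0, -0.0015, -1], [-0.025, -0.024, 0.8, 0, 0, -0.0015, -1]],
])

```text
time_s: 16.23
position: [0.6409, -0.2935, 0.0726]
tcp_rot: [[-0.36, 0.933, -0.002], [0.933, 0.36, 0.001], [0.002, -0.001, -1.0]]
force: [0.9, 0.3, -0.5]
opening: 1.001
grasp_force: 0.0
```

carry_out([
  [[0, 0, 0.05, 0, 0, 0, -1], [0, 0, 0.1, 0, 0, 0, -1], [0, 0, 0.15, 0, 0, 0, -1], [0, 0, 0.2, 0, 0, 0, -1], [0, 0, 0.25, 0, 0, 0, -1], [0, 0, 0.29, 0, 0, 0, -1], [0, 0, 0.32, 0, 0, 0, -1], [0, 0, 0.34, 0, 0, 0, -1], [0, 0, 0.35, 0, 0, 0, -1], [0, 0, 0.35, 0, 0, 0, -1]],
])

```text
time_s: 17.07
position: [0.6415, -0.2939, 0.0212]
tcp_rot: [[-0.36, 0.933, -0.0], [0.933, 0.36, 0.0], [0.0, -0.0, -1.0]]
force: [-0.4, 0.1, 0.3]
opening: 1.001
grasp_force: 0.0
```

carry_out([
  [[0, 0, 0, 0, 0, 0, 1], [0, 0, 0, 0, 0, 0, 1], [0, 0, 0, 0, 0, 0, 1], [0, 0, 0, 0, 0, 0, 1], [0, 0, 0, 0, 0, 0, 1], [0, 0, 0, 0, 0, 0, 1], [0, 0, 0, 0, 0, 0, 1], [0, 0, 0, 0, 0, 0, 1], [0, 0, 0, 0, 0, 0, 1], [0, 0, 0, 0, 0, 0, 1]],
])

```text
time_s: 17.9
position: [0.6416, -0.2939, 0.0216]
tcp_rot: [[-0.36, 0.933, -0.0], [0.933, 0.36, -0.0], [-0.0, -0.0, -1.0]]
force: [-0.4, 0.7, 0.2]
opening: 0.411
grasp_force: 30.0
```

carry_out([
  [[0, 0, -0.04, 0, 0, 0, 1], [0, 0, -0.12, 0, 0, 0, 1], [0, 0, -0.23, 0, 0, 0, 1], [0, 0, -0.34, 0, 0, 0, 1], [0, 0, -0.45, 0, 0, 0, 1], [0, 0, -0.56, 0, 0, 0, 1], [0, 0, -0.67, 0, 0, 0, 1], [0, 0, -0.78, 0, 0, 0, 1], [0, 0, -0.89, 0, 0, 0, 1], [0, 0, -1, 0, 0, 0, 1]],
])

```text
time_s: 18.73
position: [0.6411, -0.2935, 0.1728]
tcp_rot: [[-0.36, 0.933, -0.001], [0.933, 0.36, 0.001], [0.001, -0.0, -1.0]]
force: [0.3, -0.4, -4.4]
opening: 0.408
grasp_force: 30.0
```

carry_out([
  [[0.06, -0.04, -0.05, 0, 0, 0, 1], [0.13, -0.08, -0.1, 0, 0, 0, 1], [0.2, -0.12, -0.1, 0, 0, 0, 1], [0.27, -0.16, -0.1, 0, 0, 0, 1], [0.34, -0.2, -0.1, 0, 0, 0, 1], [0.41, -0.24, -0.1, 0, 0, 0, 1], [0.48, -0.28, -0.1, 0, 0, 0, 1], [0.54, -0.32, -0.1, 0, 0, 0, 1], [0.6, -0.36, -0.1, 0, 0, 0, 1], [0.64, -0.4, -0.1, 0, 0, 0, 1]],
])

```text
time_s: 19.57
position: [0.549, -0.2241, 0.1864]
tcp_rot: [[-0.361, 0.933, -0.002], [0.933, 0.361, 0.002], [0.002, -0.001, -1.0]]
force: [0.2, 0.9, -4.7]
opening: 0.415
grasp_force: 30.0
```

carry_out([
  [[0.09, -0.03, 0, 0, 0, 0, 1], [0.19, -0.06, 0, 0, 0, 0, 1], [0.29, -0.1, 0, 0, 0, 0, 1], [0.39, -0.13, 0, 0, 0, 0, 1], [0.49, -0.16, 0, 0, 0, 0, 1], [0.59, -0.19, 0, 0, 0, 0, 1], [0.69, -0.22, 0, 0, 0, 0, 1], [0.79, -0.25, 0, 0, 0, 0, 1], [0.88, -0.28, 0, 0, 0, 0, 1], [0.96, -0.32, 0, 0, 0, 0, 1]],
])

```text
time_s: 20.4
position: [0.4532, -0.1078, 0.1868]
tcp_rot: [[-0.36, 0.933, -0.0], [0.933, 0.36, 0.0], [0.0, -0.0, -1.0]]
force: [-0.6, 0.3, -3.7]
opening: 0.413
grasp_force: 30.0
```

```bash
python3 - <<'E'
from h import *
go([.555,.0577,.18],106); print(telemetry.read_state()["force"])
E
```

```text
t 20.4 p [ 0.4532 -0.1078  0.1868] J [-27.  21. 107.   0.  52. -48.]
shift [0.7845 1.0309 0.0455] rows 4.662561118929989 turns [([0.0, -0.0, -0.2358], np.float64(11.854546514253899)), ([-0.0, -0.0, 0.2642], np.float64(13.285118537960019))]
[-0.57602572  0.29949809 -3.74112842]
```

carry_out([
  [[0.03, 0.04, 0, 0, 0, -0.012, 1], [0.07, 0.09, 0, 0, 0, -0.026, 1], [0.12, 0.15, 0, 0, 0, -0.04, 1], [0.17, 0.22, 0, 0, 0, -0.054, 1], [0.22, 0.28, 0, 0, 0, -0.068, 1], [0.27, 0.35, 0, 0, 0, -0.082, 1], [0.32, 0.42, 0, 0, 0, -0.096, 1], [0.36, 0.47, 0, 0, 0, -0.11, 1], [0.39, 0.5, 0, 0, 0, -0.12, 1], [0.4, 0.52, 0, 0, 0, -0.13, 1]],
])

```text
time_s: 21.23
position: [0.5049, -0.0238, 0.1867]
tcp_rot: [[-0.928, 0.372, -0.0], [0.372, 0.928, 0.0], [0.001, 0.0, -1.0]]
force: [0.7, 0.3, -3.3]
opening: 0.413
grasp_force: 30.0
```

```bash
python3 - <<'E'
from h import *
go([.555,.0577,.1],106)
E
```

```text
t 21.23 p [ 0.5049 -0.0238  0.1867] J [-15.  24. 101.   0.  55. -84.]
shift [-0.1079  0.6282  0.5782] rows 3.0955437471070057 turns [([0.0001, -0.0001, -0.1052], np.float64(5.288067027824318)), ([-0.0001, -0.0001, 0.3948], np.float64(19.851599962320467))]
```

carry_out([
  [[-0.01, 0.06, 0, 0, 0, -0.01, 1], [-0.03, 0.15, 0.02, 0, 0, -0.025, 1], [-0.04, 0.25, 0.1, 0, 0, -0.04, 1], [-0.06, 0.35, 0.2, 0, 0, -0.055, 1], [-0.08, 0.45, 0.3, 0, 0, -0.07, 1], [-0.095, 0.55, 0.4, 0, 0, -0.085, 1], [-0.105, 0.6, 0.48, 0, 0, -0.1, 1], [-0.108, 0.628, 0.54, 0, 0, -0.105, 1], [-0.108, 0.628, 0.57, 0, 0, -0.105, 1], [-0.108, 0.628, 0.578, 0, 0, -0.105, 1]],
])

```text
time_s: 22.07
position: [0.5549, 0.0563, 0.0991]
tcp_rot: [[-0.963, -0.269, -0.002], [-0.269, 0.963, -0.0], [0.002, 0.001, -1.0]]
force: [0.3, -0.6, -4.4]
opening: 0.411
grasp_force: 30.0
```

```bash
python3 - <<'E'
from h import *
T=tcp(); im=capture("wrist")[:,:,::-1].copy(); cv2.imwrite("pics/w6.png",im); np.save("T6.npy",T)
go([.5552,.0577,.05],106)
d=cv2.absdiff(im,cv2.imread("pics/w2.png")); print(d[190:300,245:385].mean())
cv2.imwrite("pics/w6c.png",cv2.resize(im[90:400,200:430],None,fx=1.9,fy=1.9))
E
```

```text
t 22.12 p [0.5552 0.056  0.0995] J [  -6.   35.   98.   -0.   47. -111.]
shift [-0.0035  0.0109  0.33  ] rows 1.1877914679821595 turns [([0.0, -0.0002, -0.0011], np.float64(0.05659047031865552)), ([-0.0004, -0.0001, 0.4989], np.float64(25.08443980955868))]
8.171385281385282
```

View pics/w6c.png

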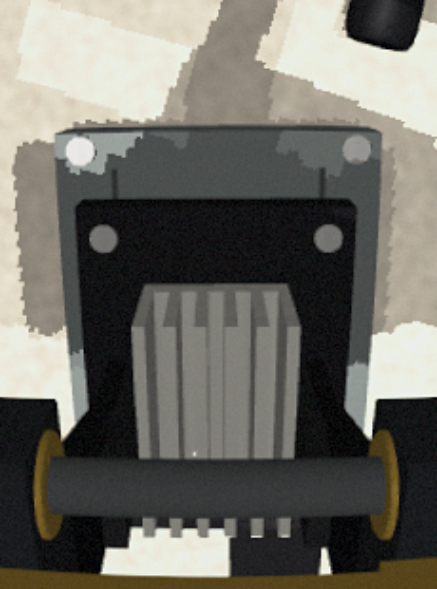

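```bash
python3 - <<'E'
from h import *
a=dots(cv2.imread("pics/w2.png"),[(254,217),(373,217)],9); b=dots(cv2.imread("pics/w6.png"),[(254,215),(373,215)],9); print(a,b,(b-a)*56/119)
E
```

```text
[[253.43451418 216.87167426]
 [372.71630006 216.70812183]] [[253.75766782 215.390625  ]
 [372.31468644 215.06174432]] [[ 0.1520723  -0.69696436]
 [-0.18899464 -0.77476589]]
```

carry_out([
  [[-0.009, 0.011, 0.03, 0, 0, -0.001, 1], [-0.009, 0.011, 0.08, 0, 0, -0.001, 1], [-0.009, 0.011, 0.13, 0, 0, -0.001, 1], [-0.009, 0.011, 0.18, 0, 0, -0.001, 1], [-0.009, 0.011, 0.23, 0, 0, -0.001, 1], [-0.009, 0.011, 0.28, 0, 0, -0.001, 1], [-0.009, 0.011, 0.32, 0, 0, -0.001, 1], [-0.009, 0.011, 0.34, 0, 0, -0.001, 1], [-0.009, 0.011, 0.34, 0, 0, -0.001, 1], [-0.009, 0.011, 0.34, 0, 0, -0.001, 1]],
])

```text
time_s: 22.95
position: [0.5569, 0.0583, 0.0486]
tcp_rot: [[-0.961, -0.277, -0.0], [-0.277, 0.961, 0.0], [0.0, 0.0, -1.0]]
force: [0.7, 0.0, -4.1]
opening: 0.411
grasp_force: 30.0
```

```bash
python3 - <<'E'
from h import *
go([.5561,.0579,.0326],106); print(telemetry.read_state()["force"])
E
```

```text
t 22.95 p [0.5569 0.0583 0.0486] J [  -5.   40.   99.   -0.   41. -112.]
shift [ 0.0058 -0.0013  0.1068] rows 0.38466453114777077 turns [([0.0, -0.0, 0.0002], np.float64(0.009254231933834635)), ([0.0001, 0.0, -0.4998], np.float64(25.1308037379813))]
[ 0.6929089   0.03141967 -4.06442881]
```

carry_out([
  [[0.005, -0.001, 0.01, 0, 0, 0, 1], [0.005, -0.001, 0.02, 0, 0, 0, 1], [0.005, -0.001, 0.027, 0, 0, 0, 1], [0.005, -0.001, 0.034, 0, 0, 0, 1], [0.005, -0.001, 0.041, 0, 0, 0, 1], [0.005, -0.001, 0.048, 0, 0, 0, 1], [0.005, -0.001, 0.055, 0, 0, 0, 1], [0.005, -0.001, 0.06, 0, 0, 0, 1], [0.005, -0.001, 0.06, 0, 0, 0, 1], [0.005, -0.001, 0.06, 0, 0, 0, 1]],
])

```text
time_s: 23.78
position: [0.5562, 0.058, 0.0398]
tcp_rot: [[-0.961, -0.277, -0.0], [-0.277, 0.961, 0.0], [0.0, 0.0, -1.0]]
force: [0.5, -0.3, -4.4]
opening: 0.413
grasp_force: 30.0
```

carry_out([
  [[0, 0, 0.007, 0, 0, 0, 1], [0, 0, 0.013, 0, 0, 0, 1], [0, 0, 0.019, 0, 0, 0, 1], [0, 0, 0.025, 0, 0, 0, 1], [0, 0, 0.031, 0, 0, 0, 1], [0, 0, 0.037, 0, 0, 0, 1], [0, 0, 0.041, 0, 0, 0, 1], [0, 0, 0.045, 0, 0, 0, 1], [0, 0, 0.048, 0, 0, 0, 1], [0, 0, 0.048, 0, 0, 0, 1]],
])

```text
time_s: 24.62
position: [0.5562, 0.0579, 0.0326]
tcp_rot: [[-0.961, -0.277, -0.0], [-0.277, 0.961, -0.0], [0.0, 0.0, -1.0]]
force: [0.1, -0.4, -4.8]
opening: 0.413
grasp_force: 30.0
```

carry_out([
  [[0, 0, 0.001, 0, 0, 0, 1], [0, 0, 0.002, 0, 0, 0, 1], [0, 0, 0.003, 0, 0, 0, 1], [0, 0, 0.004, 0, 0, 0, 1], [0, 0, 0.005, 0, 0, 0, 1], [0, 0, 0.006, 0, 0, 0, 1], [0, 0, 0.007, 0, 0, 0, 1], [0, 0, 0.008, 0, 0, 0, 1], [0, 0, 0.008, 0, 0, 0, 1], [0, 0, 0.008, 0, 0, 0, 1]],
])

```text
time_s: 25.45
position: [0.5562, 0.058, 0.0315]
tcp_rot: [[-0.961, -0.277, 0.0], [-0.277, 0.961, -0.0], [-0.0, -0.0, -1.0]]
force: [0.4, -0.1, -3.3]
opening: 0.411
grasp_force: 30.0
```

Just at the floor; release and lift.

carry_out([
  [[0, 0, 0.002, 0, 0, 0, 1], [0, 0, 0.003, 0, 0, 0, 1], [0, 0, 0.003, 0, 0, 0, 0], [0, 0, 0.003, 0, 0, 0, -0.5], [0, 0, 0.003, 0, 0, 0, -1], [0, 0, 0.003, 0, 0, 0, -1], [0, 0, 0.003, 0, 0, 0, -1], [0, 0, 0.003, 0, 0, 0, -1], [0, 0, 0.003, 0, 0, 0, -1], [0, 0, 0.003, 0, 0, 0, -1]],
])

```text
time_s: 26.28
position: [0.5562, 0.058, 0.031]
tcp_rot: [[-0.961, -0.277, -0.0], [-0.277, 0.961, 0.0], [0.0, 0.0, -1.0]]
force: [0.1, 0.5, 0.5]
opening: 0.927
grasp_force: 0.0
```

carry_out([
  [[0, 0, -0.04, 0, 0, 0, -1], [0, 0, -0.12, 0, 0, 0, -1], [0, 0, -0.23, 0, 0, 0, -1], [0, 0, -0.34, 0, 0, 0, -1], [0, 0, -0.45, 0, 0, 0, -1], [0, 0, -0.56, 0, 0, 0, -1], [0, 0, -0.67, 0, 0, 0, -1], [0, 0, -0.78, 0, 0, 0, -1], [0, 0, -0.89, 0, 0, 0, -1], [0, 0, -1, 0, 0, 0, -1]],
])

```text
time_s: 27.12
position: [0.5561, 0.058, 0.1831]
tcp_rot: [[-0.961, -0.277, 0.001], [-0.277, 0.961, -0.0], [-0.001, -0.0, -1.0]]
force: [0.1, -0.6, -0.6]
opening: 1.002
grasp_force: 0.0
```

carry_out([
  [[0, 0, -0.1, 0, 0, 0, -1], [0, 0, -0.2, 0, 0, 0, -1], [0, 0, -0.27, 0, 0, 0, -1], [0, 0, -0.27, 0, 0, 0, -1], [0, 0, -0.27, 0, 0, 0, -1], [0, 0, -0.27, 0, 0, 0, -1], [0, 0, -0.27, 0, 0, 0, -1], [0, 0, -0.27, 0, 0, 0, -1], [0, 0, -0.27, 0, 0, 0, -1], [0, 0, -0.27, 0, 0, 0, -1]],
])

```text
time_s: 27.95
position: [0.5559, 0.058, 0.2209]
tcp_rot: [[-0.961, -0.277, -0.001], [-0.277, 0.961, 0.0], [0.001, 0.0, -1.0]]
force: [-0.3, 0.3, 0.0]
opening: 1.003
grasp_force: 0.0
```

```bash
python3 - <<'E'
from h import *
T=tcp(); im=capture("wrist")[:,:,::-1].copy(); cv2.imwrite("pics/w7.png",im); print(T[:3,3])
d=dots(im,[(340,247),(340,167),(283,168),(285,246)],5); rect("new",cast("wrist",d,.024,T)); print(d.round(1).tolist())
cv2.imwrite("pics/w7c.png",cv2.resize(im[130:300,220:400],None,fx=3.4,fy=3.4,interpolation=cv2.INTER_CUBIC))
E
```

```text
[0.55594745 0.05796466 0.22089177]
new c [0.5557 0.0578] len 0.0802 0.0561 yaw 16.21 from y 16.18
[[340.8, 247.5], [342.0, 168.9], [284.2, 169.1], [285.8, 247.5]]
```

View pics/w7c.png

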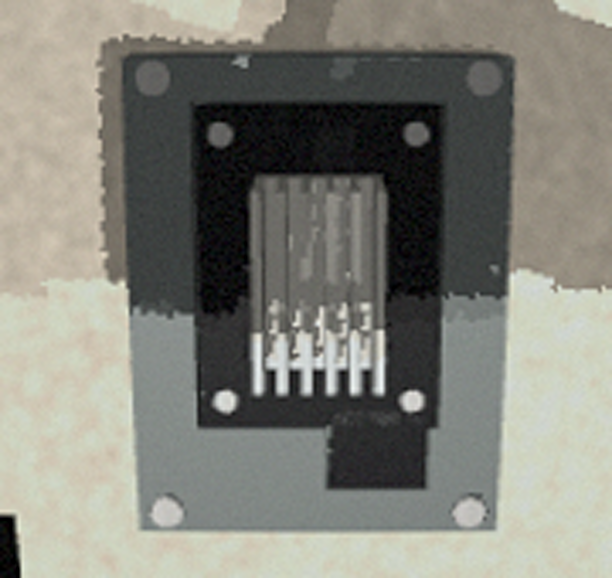

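The replacement sits flush and level in the pocket, within 1 mm and 0.3° of where the dead unit sat (measured in its own picture). The gripper is clear of it.

```bash
python3 -c "
from rig import job
print(job.hand_in())"
```

```text
the job is handed in; nothing more can be done
None
```

The dead unit is in the reject box, and the matching replacement is seated flush in the cradle and released; the job was handed in at about 28 s, but hand-in returned no verdict.

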